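Uncover the pot and tip the cassava in

TASK

Lift the lid off the cooking pot by its knob and set it down gently, knob up, in the middle of the round wooden trivet. Then tip the rack's tilting bin forward so that all three cassava pieces slide into the pot, and let the bin back down to its rest. Leave the pot standing where it is and leave the bowl, mug, jar and spoons where they are.

Things in the scene. Friction and masses are not known exactly. Their poses are not given: they have to be found in the camera images.
- pot: open round aluminium cooking pot, 220 mm across the rim, 192 mm at the foot, 90 mm high, wall 4 mm, 0.8 kg, loose on the table just in front of the bin's lip. Origin at the centre of its underside, z up
- lid: round aluminium lid lying loosely on the pot, 232 mm across, 56 mm high over all, about 0.26 kg; a shallow plug (198 mm across, 6 mm deep) drops inside the rim. Origin at the centre of its underside (bottom of the plug), z up towards the knob. Plate's top is at most 17 mm above the origin; knob from 32 to 56 mm above it on a thin stem
- knob (a point): middle of the lid's black round knob (36 mm diameter, 24 mm high), on the lid's axis 46 mm above the lid's origin
- trivet: round plain wooden disc fixed on the table, 170 mm across, 14 mm thick; the lid's place. Origin at the centre of its underside
- rack: white plastic rack fixed on the table, 170 mm deep, 190 mm wide, carrying the tilting bin between two side cheeks 138 mm high. Origin at the centre of the underside; its x axis points horizontally from the front (pot side, -x) to the back, y along its width
- bin (a joint): tilt of the grey plastic bin about a level hinge at its front: 0 at rest (floor sloping 0.15 rad down to the back), growing to its stop at 1.1 rad as the back rises and it tips forward over the pot. It is held by nothing and swings back slowly under its own weight when let go; about 5 N at the bar tips it when loaded
- hinge (a point): middle of the bin's hinge axis, which runs along the rack's y; 55 mm in front of the rack's origin and 115 mm above the table
- bin_bar (a point): middle of a level steel bar, 12 mm diameter, 130 mm clear between its posts, along the rack's y on top of the bin's back wall (30 mm gap between bar axis and wall top). At rest it is 162 mm behind and 117 mm above the hinge, 232 mm above the table, turning about the hinge at 200 mm radius. Free behind: it can be hooked there and pulled towards the pot
- bin_lip (a point): middle of the bin's open front edge, where the pieces slide off. The bin is 145 mm wide inside, its floor 160 mm long, side walls 55 mm high
- piece0: one of three chunky cassava pieces lying side by side in the bin: a pale block with rounded edges, 72 x 40 x 40 mm, brown skin left on one side, about 110 g. Origin at its centre
- piece1: one of three chunky cassava pieces lying side by side in the bin: a pale block with rounded edges, 72 x 40 x 40 mm, brown skin left on one side, about 110 g. Origin at its centre
- piece2: one of three chunky cassava pieces lying side by side in the bin: a pale block with rounded edges, 72 x 40 x 40 mm, brown skin left on one side, about 110 g. Origin at its centre
- bowl: white ceramic bowl, 120 mm across, 55 mm high; bystander, origin under its centre
- mug: blue ceramic mug, 76 mm across, 85 mm high; bystander, origin under its centre
- spoon_a: steel spoon 190 mm long lying on the table; bystander
- spoon_b: steel spoon 190 mm long lying on the table; bystander
- jar: closed glass spice jar, 60 mm across, 100 mm high, on the table; bystander, origin under its centre
Mind the look-alikes: they are no part of the job. Leave any blue or green look-alike of the piece2 alone.

How it is judged:
On the way, in this order (a step that is already met when the one before it is completed fails the run):
1. the lid is held by its knob, clear above the pot (z of lid in the frame of pot above 0.11 m and contact force between the fingers and lid above 0.5 N), for 0.1 s.
2. the lid lies on the trivet, knob up, let go, with the pieces still in the bin (horizontal distance between lid and trivet below 0.04 m and z of lid in the frame of trivet between 0.008 and 0.022 m and angle between lid's own z axis and vertical below 0.1 rad and contact force between the fingers and lid below 0.1 N and linear speed of lid below 0.03 m/s and height (world z) of each of piece0, piece1, piece2 above 0.12 m), for 0.2 s.
3. the bin is tipped well forward (value of joint bin above 0.6 rad), for 0.05 s.
At the end, for the whole second after the job is handed in: All three pieces lie at rest inside the pot (centres within 100 mm of its axis and under 85 mm above its underside), the pot upright and within 40 mm of where it stood; the lid lies flat, knob up, on the trivet, centred within 40 mm, let go; the bin is back at its rest (joint below 0.06 rad) (horizontal distance between lid and trivet below 0.04 m and z of lid in the frame of trivet between 0.008 and 0.022 m and angle between lid's own z axis and vertical below 0.1 rad and contact force between the fingers and lid below 0.1 N and linear speed of lid below 0.03 m/s and horizontal distance between each of piece0, piece1, piece2 and pot below 0.1 m and z of each of piece0, piece1, piece2 in the frame of pot below 0.085 m and value of joint bin below 0.06 rad and angle between pot's own z axis and vertical below 0.08 rad and distance of pot from where it was at the start of the episode below 0.04 m and linear speed of each of piece0, piece1, piece2 below 0.05 m/s); the robot touches nothing.
It fails at once if the lid is dropped onto the trivet or the table (over 0.6 m/s within 45 mm above the trivet's top) (linear speed of lid above 0.6 m/s and height (world z) of lid below 0.059 m).
It fails at once if the pot is tipped over (angle between pot's own z axis and vertical above 0.5 rad).
It fails at once if a bystander (bowl, mug, spoons, jar) is disturbed: moved over 40 mm (distance of any of bowl, spoon_a, spoon_b, mug, jar from where it was at the start of the episode above 0.04 m).
It also fails if it takes over 72 s, if anything falls off the work surface, if the arm or the gripper's body presses on something with over 40 N, if the wrist force passes 120 N, or if a joint passes its speed limit or range.

ROBOT

A 7-joint arm with a two-finger parallel gripper is mounted at the origin on the work surface. World frame = base frame: x ahead of the robot, y to its left, z up, the work surface at z = 0. Lengths are in m, angles in rad, forces in N, time in s.
With the tool pointing down it reaches from about 0.425 to 0.925 m from the base axis. Payload 6.8 kg.
Tool frame: the origin (TCP) lies midway between the tips of the shut fingers; the grasp point (between the pads) lies 19 mm behind it (r.grip_depth is the distance from the TCP to the grasp point, in m); z points along the fingers, y is the line along which they close (so a half turn about z gives the same grasp; the last joint's range is limited). The gripper opens to 85 mm and grips with 20 to 120 N. Pads are 22 mm wide; open, the fingers measure 114 mm over their backs; the gripper's body (76 mm by 85 mm) begins 54 mm behind the grasp point. The pads swing forward as they close: fully open they stand 13 mm farther back than shut.
Start: joints at [-0.108, 0.477, 0.022, 1.555, -0.011, 1.109, -0.083], TCP at [0.675, 0, 0.231] pointing down, gripper open.
Joint ranges: [-2.96, 2.96], [-0.34, 2.1], [-1.41, 1.46], [0.24, 2.44], [-1.37, 4.51], [0.17, 1.92], [-2.96, 2.96]. Speed limits (rad/s): [2.39, 2.39, 3.14, 3.14, 3.14, 3.14, 3.14].

INTERFACE

Orientations are given as a rotation vector (axis times angle).
In Python, from bench import telemetry, grab_frame, calibration, order, silhouettes, r gives the robot as it stands.
- The arm moves only by the tool apply_moves, never from a script. Its argument "moves" is a list of rows, each a list of 7 numbers: the turn, a rotation vector about the tool's x, y, z scaled (see below), then the shift along the tool's x, y, z scaled (see below), then the opening, from -1 (shut) to 1 (fully open). A call has exactly 8 rows; each row shifts and turns the commanded pose from where the row before left it, along the tool's axes as they then stand; what a row does not reach is not made up. The controller multiplies each number of a shift by 1000 mm and each number of a turn by 6 degrees. A row lasts 1/12 s, in which the tool goes at most 41.7 mm and 7.16 degrees, less where a joint would pass 70% of its speed; a pose out of reach is approached as far as the arm can. A call with a number of a shift or a turn outside -1 to 1 is refused whole. A call with a gripper value outside its range is refused whole. The fingers move at their own pace and stop on an object; "grip_force" is the grip in N (left out, the last holds). Time passes only in rows, so rows that do not move let the fingers close, or fill a call up. It gives the time, the measured TCP pose, the force, the opening and the grip force at its end, in the units of the state.
- telemetry.get_obs(): the state, without advancing time (a new reading comes with each control period).
- grab_frame(name): name is "scene" or "side" or "wrist"; returns the picture (480x640x3 uint8, blue, green, red); there is no depth.
- calibration(name): a dict with "fx", "fy", "cx", "cy" (pixels), "world_from_camera" (4x4, takes a point from camera to world coordinates); the wrist camera has in their place "mount" (4x4, takes a point from camera to tool coordinates, whose origin is the TCP and whose axes are the flange's). Camera axes: x right, y down, z forward; pixel columns grow to the right and rows downward; lengths in m; the calibration is good to about 2 mm. A picture is of the moment at which its call begins: read the wrist's pose just before it. calibration takes no time and is no camera call.
- order.hand_in(): hands the job in; it is judged then, once.
Trained networks look in the newest picture that a camera, given by its name, has taken for a name from the list of things; names that differ only in an ending like _2 or _b are one class to them, and where a whole thing is asked for, a point or a joint stands for the part that bears it (a point fixed in the world has none). Each returns a list of dicts, best first, with "p" (0 to 1); they miss things now and then, are a little off and sometimes report something else, mostly with a low value. They report only what shows in the picture. A call takes as long as a camera call. They do not tell look-alikes from the thing itself.
- silhouettes(thing, camera): "mask" (480x640 bool, what is visible of it) and "extent" ([centre column, centre row, width, height] in pixels, round what is visible of it).
The state is a dict: "clock": time; "joints": joint angles; "qvel": joint speeds; "tau": joint torques, N m; "tcp_pos": TCP position; "orientation": TCP orientation; "contact_force": force on the tool from outside, world axes, zero at the start; "moment": the same for the moment, N m; "grip_width": finger opening in m; "gripper_force": force on a finger pad.
Only numpy, scipy, OpenCV 4.12 (cv2) and the standard library are available. Lean on these libraries where they do the work, as an engineer would, in place of code of your own. Each camera call takes 0.05 s, during which the arm holds its last target. There are 200 camera calls.

## Working session

There is one attempt and no reset: what is moved stays moved. The work goes in short steps, Python scripts to look and compute and a tool call to move; the robot and the scene stay as the last step left them, time stands still between calls to the robot, and variables do not carry over. Pictures are saved under pics/ and viewed, at most 10 in all, crops included, and the job is handed in when it is done.

Besides the shell and the picture viewer there is one more tool, called after "Emit:" as name([rows], argument=value, ...), one row to a line, values as JSON. apply_moves: Moves the arm, as the interface text tells. Its arguments: {"type":"object","properties":{"moves":{"type":"array"},"grip_force":{"type":"number"}},"required":["moves"]}

```bash
mkdir -p pics
cat > h.py <<'E'
import numpy as np, cv2
from scipy.spatial.transform import Rotation as R
from bench import telemetry, grab_frame, calibration, order, silhouettes, r
def cam(n):
    c=calibration(n)
    if 'world_from_camera' in c: T=np.array(c['world_from_camera'])
    else:
        o=telemetry.get_obs(); W=np.eye(4); W[:3,:3]=R.from_rotvec(o['orientation']).as_matrix(); W[:3,3]=o['tcp_pos']; T=W@np.array(c['mount'])
    return c,T
def ray(n,u,v):
    c,T=cam(n); d=T[:3,:3]@np.array([(u-c['cx'])/c['fx'],(v-c['cy'])/c['fy'],1]); return T[:3,3],d/np.linalg.norm(d)
def atz(n,u,v,z):
    o,d=ray(n,u,v); return o+d*(z-o[2])/d[2]
def tri(rays):
    A=sum(np.eye(3)-np.outer(d,d) for o,d in rays); b=sum((np.eye(3)-np.outer(d,d))@o for o,d in rays); return np.linalg.solve(A,b)
def proj(n,p):
    c,T=cam(n); q=np.linalg.inv(T)@np.append(p,1); return c['fx']*q[0]/q[2]+c['cx'],c['fy']*q[1]/q[2]+c['cy']
E
python3 - <<'E'
from h import *
np.set_printoptions(precision=4,suppress=True)
o=telemetry.get_obs(); print(o['clock'],o['tcp_pos'],o['orientation'],o['grip_width'])
for n in ['scene','side','wrist']:
    cv2.imwrite(f'pics/{n}0.png',grab_frame(n)); print(n,cam(n)[1][:3])
    for t in ['pot','lid','trivet','rack','bin','knob','bin_bar','bowl','mug','jar','spoon_a']:
        s=silhouettes(t,n)
        print(n,t,[(round(x['p'],2),np.round(x['extent'],1).tolist()) for x in s[:2]])
E
```

```text
0.0 [ 0.6744 -0.      0.2303] [-2.2206 -2.2206  0.0022] 0.0852647751149202
scene [[ 0.3932  0.7316 -0.557   1.1676]
 [ 0.9194 -0.3037  0.2501 -0.2553]
 [ 0.0138 -0.6104 -0.792   1.0796]]
scene pot [(0.77, [335.0, 270.9, 90.8, 37.8]), (0.32, [339.4, 237.0, 97.6, 76.3])]
scene lid [(0.69, [339.3, 236.2, 101.8, 75.6])]
scene trivet [(0.68, [221.3, 304.9, 73.3, 66.2])]
scene rack [(0.77, [436.0, 208.9, 108.6, 134.2])]
scene bin [(0.92, [437.9, 194.4, 112.0, 99.2])]
scene knob [(0.71, [339.1, 238.8, 98.9, 73.1]), (0.32, [442.9, 177.1, 37.9, 22.8])]
scene bin_bar [(0.75, [439.4, 194.9, 106.9, 101.8])]
scene bowl [(0.71, [139.8, 353.5, 55.7, 54.7]), (0.29, [220.1, 303.7, 70.6, 66.4])]
scene mug [(0.79, [218.7, 400.6, 39.4, 63.3]), (0.6, [457.3, 198.9, 35.6, 14.2])]
scene jar [(0.91, [127.5, 277.4, 41.7, 50.8])]
scene spoon_a [(0.59, [298.5, 366.1, 81.3, 35.7]), (0.18, [458.2, 199.4, 34.3, 10.1])]
side [[-0.944  -0.2141  0.2512  0.1206]
 [-0.3296  0.5724 -0.7508  1.2181]
 [ 0.0169 -0.7915 -0.6109  1.1096]]
side pot [(0.67, [340.3, 303.0, 52.4, 32.3])]
side lid [(0.76, [326.8, 271.8, 97.1, 59
[... 323 characters left out ...]
 35.6])]
side mug [(0.83, [282.6, 192.5, 34.9, 35.8])]
side jar [(0.72, [399.0, 192.8, 20.3, 36.1])]
side spoon_a [(0.77, [412.8, 225.2, 20.5, 38.7]), (0.65, [266.2, 232.0, 33.9, 40.4])]
wrist [[ 1.     -0.0002 -0.      0.6744]
 [-0.0002 -0.9528 -0.3037  0.0774]
 [ 0.      0.3037 -0.9528  0.3744]]
wrist pot [(0.89, [170.6, 92.3, 37.9, 183.5])]
wrist lid [(0.76, [89.7, 127.1, 179.2, 254.2])]
wrist trivet [(0.88, [141.8, 384.5, 161.8, 123.8])]
wrist rack []
wrist bin []
wrist knob [(0.65, [89.5, 127.8, 179.1, 252.7])]
wrist bin_bar []
wrist bowl []
wrist mug [(0.93, [358.5, 430.4, 64.2, 38.4])]
wrist jar []
wrist spoon_a [(0.84, [362.0, 298.0, 54.8, 184.4]), (0.47, [172.9, 93.0, 36.1, 181.3])]
```

Run:
```python
import cv2,numpy as np
a=cv2.imread('pics/scene0.png')[120:440,80:520]; b=cv2.imread('pics/side0.png')[150:410,200:440]
cv2.imwrite('pics/scene0c.png',cv2.resize(a,(800,582),interpolation=3)); cv2.imwrite('pics/side0c.png',cv2.resize(b,(553,600),interpolation=3))
```

```text
(no output)
```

View pics/scene0c.png

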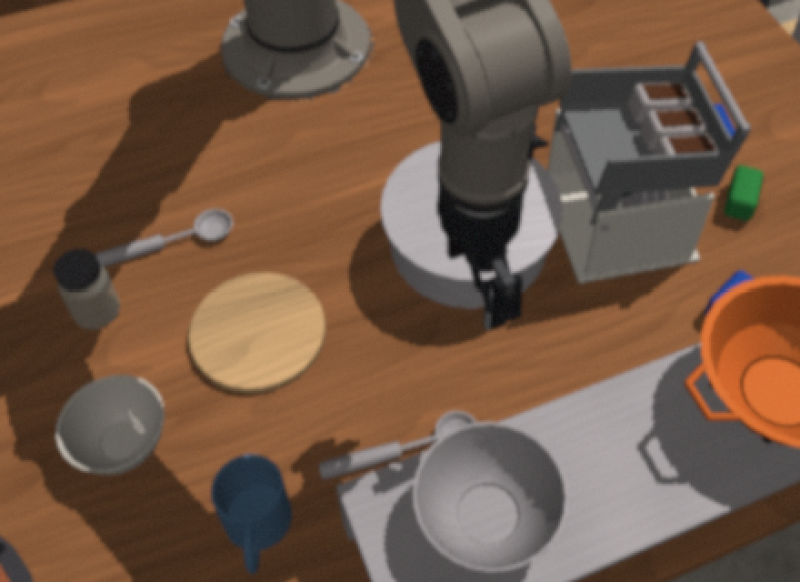

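View pics/side0c.png

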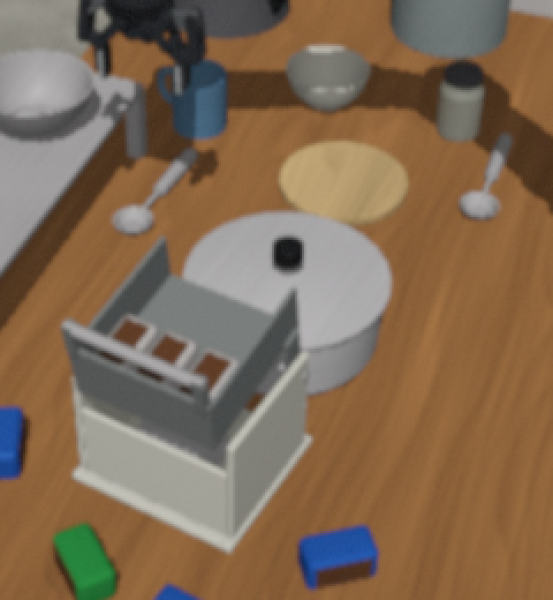

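The side view shows the black knob at about (325,259), bar ends at about (229,292) and (289,318). In the scene view the bar ends are at about (465,146) and (490,190), the trivet centre at about (221,302). The knob is hidden by the arm in the scene view.

Run:
```python
from h import *
np.set_printoptions(precision=4,suppress=True)
print('knob',atz('side',325,259.4,.13))
print('trivet',atz('scene',221.3,302.5,.014),atz('side',349.5,228,.014))
# trivet ellipse via mask contour
for n in ['scene','side','wrist']:
    grab_frame(n)
    for t,z in [('trivet',.014),('lid',.098)]:
        s=silhouettes(t,n)
        if not s: continue
        c=max(cv2.findContours(s[0]['mask'].astype(np.uint8),0,1)[0],key=len)[:,0]
        w=np.array([atz(n,u,v,z)[:2] for u,v in c],np.float32)
        print(n,t,cv2.minEnclosingCircle(w))
e1=tri([ray('side',229.5,292),ray('scene',464.5,146)]);e2=tri([ray('side',288,317.5),ray('scene',490,190)])
print('bar',e1,e2,(e1+e2)/2, np.linalg.norm(e1-e2))
for u,v in [(464.5,146),(490,190)]: print(atz('scene',u,v,.232))
for u,v in [(229.5,292),(288,317.5)]: print(atz('side',u,v,.232))
# rack base back edge in side: crop (75,475),(230,548) ; front right (310,440)
for u,v in [(75,475),(230,548),(310,440)]: print('rackbase',atz('side',200+u/2.304,150+v/2.304,0))
for t,n in [('bowl','scene'),('mug','scene'),('jar','scene')]:
    s=silhouettes(t,n) 
for n,u,v in [('bowl',140,365),('mug',217,420),('jar',131,290)]: print(n,atz('scene',u,v,0))
```

```text
knob [0.4644 0.0955 0.13  ]
trivet [ 0.4949 -0.2086  0.014 ] [ 0.4824 -0.2038  0.014 ]
scene trivet ((0.48959630727767944, -0.2078736573457718), 0.08768606930971146)
scene lid ((0.4653000831604004, 0.06731344759464264), 0.1117716059088707)
side trivet ((0.4872693717479706, -0.202960804104805), 0.09068713337182999)
side lid ((0.4633343815803528, 0.0934327244758606), 0.11982925981283188)
wrist trivet ((0.46343109011650085, -0.170183464884758), 0.07566401362419128)
wrist lid ((0.5108160376548767, 0.06016607955098152), 0.10049443691968918)
bar [0.5285 0.3952 0.2797] [0.5001 0.4044 0.1834] [0.5143 0.3998 0.2315] 0.100804584910264
[0.4467 0.4114 0.232 ]
[0.5848 0.3884 0.232 ]
[0.5842 0.3849 0.232 ]
[0.441  0.4123 0.232 ]
rackbase [0.6033 0.3645 0.    ]
rackbase [0.4204 0.3971 0.    ]
rackbase [0.3896 0.2347 0.    ]
bowl [ 0.5678 -0.4105  0.    ]
mug [ 0.7444 -0.2933  0.    ]
jar [ 0.3726 -0.392   0.    ]
```

Emit:
apply_moves([
  [0, 0, 0, 0.016, -0.035, -0.003, 1],
  [0, 0, 0, 0.016, -0.035, -0.003, 1],
  [0, 0, 0, 0.016, -0.035, -0.003, 1],
  [0, 0, 0, 0.016, -0.035, -0.003, 1],
  [0, 0, 0, 0.016, -0.035, -0.003, 1],
  [0, 0, 0, 0.016, -0.035, -0.003, 1],
  [0, 0, 0, 0, 0, 0, 1],
  [0, 0, 0, 0, 0, 0, 1],
])

```text
clock: 3.07
tcp_pos: [0.4638, 0.097, 0.25]
orientation: [2.218, 2.224, 0.002]
contact_force: [1.8, 0.7, -0.1]
grip_width: 0.0853
gripper_force: 0.0
```

Run:
```python
from h import *
np.set_printoptions(precision=4,suppress=True)
o=telemetry.get_obs(); print(o['clock'],o['tcp_pos'],o['orientation'])
im=grab_frame('wrist'); cv2.imwrite('pics/w1.png',im)
print([(x['p'],x['extent']) for x in silhouettes('lid','wrist')])
print('knobproj',proj('wrist',[.4644,.0955,.13]))
s=grab_frame('scene'); cv2.imwrite('pics/s1.png',s)
for n in ['scene']:
    for t,z in [('trivet',.014),('lid',.098)]:
        q=silhouettes(t,n)
        for x in q[:1]:
            c=max(cv2.findContours(x['mask'].astype(np.uint8),0,1)[0],key=len)[:,0]
            w=np.array([atz(n,u,v,z)[:2] for u,v in c],np.float32); print(t,x['p'],cv2.minEnclosingCircle(w))
```

```text
3.0667 [0.4638 0.097  0.25  ] [2.2177 2.2244 0.0018]
[(0.76, [324.8, 204.4, 307.7, 299.1])]
knobproj (np.float64(320.304888486748), np.float64(231.03449028790632))
trivet 0.95 ((0.4911307990550995, -0.20656104385852814), 0.0879078209400177)
lid 0.57 ((0.4711964726448059, 0.09158315509557724), 0.11641839146614075)
```

View pics/w1.png

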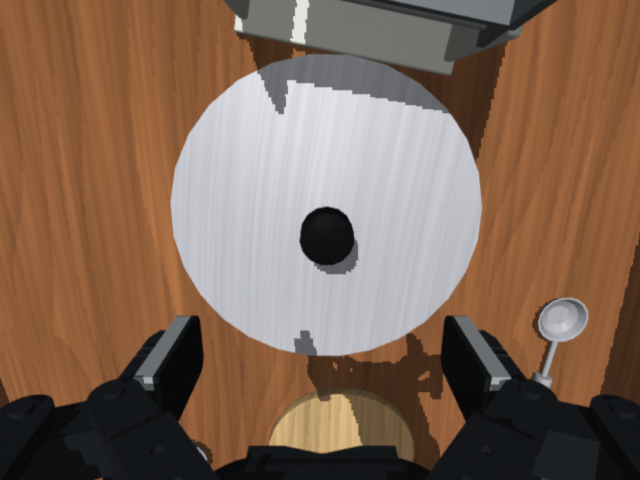

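The wrist view shows the knob centred at about (327,236) on the lid disc centred (325,204), with the bin overhanging only beyond the lid's top edge. I'll triangulate knob with the side view.

Run:
```python
from h import *
np.set_printoptions(precision=4,suppress=True)
im=cv2.imread('pics/w1.png')
def blob(g,x0,y0,x1,y1,th):
    m=np.zeros(g.shape[:2],np.uint8); m[y0:y1,x0:x1]=(g[y0:y1,x0:x1].max(2)<th); n,l,s,c=cv2.connectedComponentsWithStats(m); k=1+s[1:,4].argmax(); return c[k],s[k]
cw,sw=blob(im,270,180,390,290,45); print(cw,sw)
sd=grab_frame('side'); cs,ss=blob(sd,305,240,345,280,70); print(cs,ss)
rs=[ray('wrist',*cw)]
# use initial side image (same fixed scene)
c0,s0=blob(cv2.imread('pics/side0.png'),305,240,345,280,70); print(c0,s0)
p=tri([rs[0],ray('side',*c0)]); print('knob',p,proj('wrist',p),proj('side',p))
print(atz('wrist',*cw,.132),atz('wrist',324.8,204.4,.098))
```

```text
[326.6242 236.1382] [ 300  207   54   58 2416]
[324.55   259.5143] [319 253  12  14 140]
[324.55   259.5143] [319 253  12  14 140]
knob [0.468  0.0897 0.124 ] (np.float64(325.848007935866), np.float64(236.46754893347307)) (np.float64(324.32602658234646), np.float64(259.5367803947271))
[0.4684 0.0924 0.132 ] [0.4675 0.106  0.098 ]
```

Emit:
apply_moves([
  [0, 0, 0, -0.006, 0.004, 0.025, 1],
  [0, 0, 0, 0, 0, 0.025, 1],
  [0, 0, 0, 0, 0, 0.025, 1],
  [0, 0, 0, 0, 0, 0.025, 1],
  [0, 0, 0, 0, 0, 0.02, 1],
  [0, 0, 0, 0, 0, 0.016, 1],
  [0, 0, 0, 0, 0, 0, 1],
  [0, 0, 0, 0, 0, 0, -1],
], grip_force=40)

```text
clock: 4.03
tcp_pos: [0.4689, 0.0896, 0.1127]
orientation: [-2.222, -2.22, 0.003]
contact_force: [-0.4, 0.2, 0.4]
grip_width: 0.0757
gripper_force: 0.0
```

Emit:
apply_moves([
  [0, 0, 0, 0, 0, 0, -1],
  [0, 0, 0, 0, 0, 0, -1],
  [0, 0, 0, 0, 0, 0, -1],
  [0, 0, 0, 0, 0, 0, -1],
  [0, 0, 0, 0, 0, 0, -1],
  [0, 0, 0, 0, 0, 0, -1],
  [0, 0, 0, 0, 0, 0, -1],
  [0, 0, 0, 0, 0, 0, -1],
])

```text
clock: 4.7
tcp_pos: [0.4698, 0.0902, 0.1145]
orientation: [2.221, 2.221, 0.003]
contact_force: [-1.8, 0.4, 5.4]
grip_width: 0.0347
gripper_force: 39.5
```

Emit:
apply_moves([
  [0, 0, 0, 0, 0, -0.008, -1],
  [0, 0, 0, 0, 0, -0.012, -1],
  [0, 0, 0, 0, 0, -0.016, -1],
  [0, 0, 0, 0, 0, -0.02, -1],
  [0, 0, 0, 0, 0, -0.02, -1],
  [0, 0, 0, 0, 0, -0.012, -1],
  [0, 0, 0, 0, 0, 0, -1],
  [0, 0, 0, 0, 0, 0, -1],
])

```text
clock: 5.37
tcp_pos: [0.4692, 0.09, 0.202]
orientation: [2.221, 2.221, 0.002]
contact_force: [0.2, -0.9, -2.6]
grip_width: 0.0344
gripper_force: 40.4
```

Run:
```python
from h import *
np.set_printoptions(precision=4,suppress=True)
o=telemetry.get_obs(); print(o['tcp_pos'],o['contact_force'],o['moment'],o['grip_width'],o['gripper_force'])
a=grab_frame('side')[140:400,200:440]; 
print([(x['p'],x['extent']) for n in ['scene','side'] for _ in [grab_frame(n)] for x in silhouettes('lid',n)[:1]])
s=grab_frame('scene')[120:380,180:480]
cv2.imwrite('pics/c2.png',np.hstack([cv2.resize(a,(369,400),interpolation=3),cv2.resize(s,(431,400)[:1]+(373,) if 0 else (431,400),interpolation=3)]))
```

```text
[0.4692 0.09   0.202 ] [ 0.2368 -0.8774 -2.5981] [-0.0516 -0.0029 -0.0568] 0.03441183523980203 40.442284471937455
[(0.9, [342.9, 212.1, 105.5, 83.2]), (0.8, [327.1, 247.1, 98.1, 58.6])]
```

View pics/c2.png

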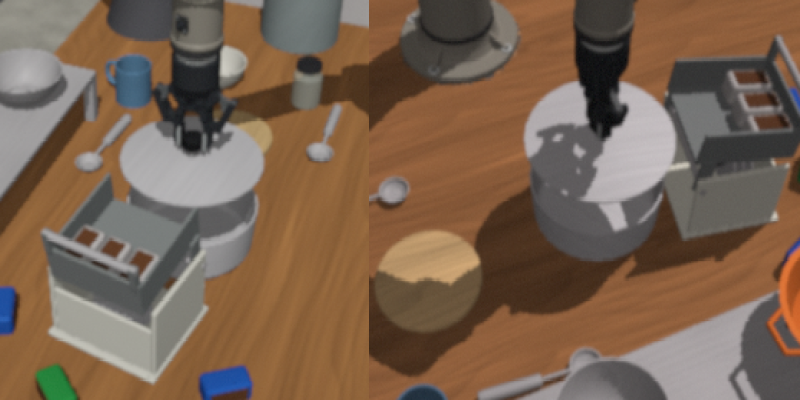

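The lid is held level by the knob, clear of the pot, and all three pieces are still in the bin. Carrying it to the trivet at (0.489, -0.205).

Emit:
apply_moves([
  [0, 0, 0, -0.015, 0.001, 0, -1],
  [0, 0, 0, -0.03, 0.003, 0, -1],
  [0, 0, 0, -0.035, 0.003, 0, -1],
  [0, 0, 0, -0.035, 0.003, 0, -1],
  [0, 0, 0, -0.035, 0.003, 0, -1],
  [0, 0, 0, -0.035, 0.003, 0, -1],
  [0, 0, 0, -0.035, 0.003, 0, -1],
  [0, 0, 0, -0.035, 0.001, 0, -1],
])

```text
clock: 6.33
tcp_pos: [0.489, -0.1666, 0.2009]
orientation: [-2.221, -2.222, 0.0]
contact_force: [1.3, 0.0, -2.7]
grip_width: 0.0349
gripper_force: 40.4
```

Emit:
apply_moves([
  [0, 0, 0, -0.03, 0, 0, -1],
  [0, 0, 0, -0.01, 0, 0.005, -1],
  [0, 0, 0, 0, 0, 0.015, -1],
  [0, 0, 0, 0, 0, 0.02, -1],
  [0, 0, 0, 0, 0, 0.02, -1],
  [0, 0, 0, 0, 0, 0.02, -1],
  [0, 0, 0, 0, 0, 0.02, -1],
  [0, 0, 0, 0, 0, 0.015, -1],
])

```text
clock: 7.0
tcp_pos: [0.4882, -0.2041, 0.0841]
orientation: [-2.219, -2.22, 0.002]
contact_force: [-0.0, 0.6, -2.5]
grip_width: 0.0345
gripper_force: 40.4
```

Emit:
apply_moves([
  [0, 0, 0, 0, 0, 0.01, -1],
  [0, 0, 0, 0, 0, 0.008, -1],
  [0, 0, 0, 0, 0, 0.006, -1],
  [0, 0, 0, 0, 0, 0.005, -1],
  [0, 0, 0, 0, 0, 0, -1],
  [0, 0, 0, 0, 0, 0, -1],
  [0, 0, 0, 0, 0, 0, -1],
  [0, 0, 0, 0, 0, 0, -1],
])

```text
clock: 7.67
tcp_pos: [0.4895, -0.2052, 0.0579]
orientation: [2.221, 2.22, 0.001]
contact_force: [-0.2, -0.9, -3.1]
grip_width: 0.0345
gripper_force: 40.4
```

Emit:
apply_moves([
  [0, 0, 0, 0, 0, 0.003, -1],
  [0, 0, 0, 0, 0, 0.003, -1],
  [0, 0, 0, 0, 0, 0.002, -1],
  [0, 0, 0, 0, 0, 0.002, -1],
  [0, 0, 0, 0, 0, 0.001, -1],
  [0, 0, 0, 0, 0, 0.001, -1],
  [0, 0, 0, 0, 0, 0, -1],
  [0, 0, 0, 0, 0, 0, -1],
])

```text
clock: 8.33
tcp_pos: [0.489, -0.205, 0.0453]
orientation: [-2.221, -2.221, 0.0]
contact_force: [0.2, -1.8, -3.3]
grip_width: 0.0342
gripper_force: 40.4
```

Emit:
apply_moves([
  [0, 0, 0, 0, 0, 0.001, -1],
  [0, 0, 0, 0, 0, 0.001, -1],
  [0, 0, 0, 0, 0, 0.001, -1],
  [0, 0, 0, 0, 0, 0, -1],
  [0, 0, 0, 0, 0, 0, -1],
  [0, 0, 0, 0, 0, 0, -1],
  [0, 0, 0, 0, 0, 0, -1],
  [0, 0, 0, 0, 0, 0, -1],
])

```text
clock: 9.0
tcp_pos: [0.4892, -0.2051, 0.0442]
orientation: [2.222, 2.221, 0.001]
contact_force: [-6.7, 2.2, 20.7]
grip_width: 0.0346
gripper_force: 42.6
```

Emit:
apply_moves([
  [0, 0, 0, 0, 0, -0.001, -1],
  [0, 0, 0, 0, 0, 0, -1],
  [0, 0, 0, 0, 0, 0, 1],
  [0, 0, 0, 0, 0, 0, 1],
  [0, 0, 0, 0, 0, 0, 1],
  [0, 0, 0, 0, 0, 0, 1],
  [0, 0, 0, 0, 0, 0, 1],
  [0, 0, 0, 0, 0, 0, 1],
])

```text
clock: 9.67
tcp_pos: [0.489, -0.205, 0.0432]
orientation: [-2.221, -2.221, 0.0]
contact_force: [0.1, -0.9, -0.5]
grip_width: 0.0852
gripper_force: 0.0
```

Emit:
apply_moves([
  [0, 0, 0, 0, 0, 0, 1],
  [0, 0, 0, 0, 0, 0, 1],
  [0, 0, 0, 0, 0, -0.01, 1],
  [0, 0, 0, 0, 0, -0.02, 1],
  [0, 0, 0, 0, 0, -0.035, 1],
  [0, 0, 0, 0, 0, -0.035, 1],
  [0, 0, 0, 0, 0, -0.04, 1],
  [0, 0, 0, 0, 0, -0.04, 1],
])

```text
clock: 10.33
tcp_pos: [0.4883, -0.2049, 0.2257]
orientation: [-2.222, -2.221, 0.0]
contact_force: [0.7, -0.2, -0.7]
grip_width: 0.0856
gripper_force: 0.0
```

Emit:
apply_moves([
  [0, 0, 0, 0, 0, -0.04, 1],
  [0, 0, 0, 0.02, 0, -0.03, 1],
  [0, 0, 0, 0.025, 0.001, -0.03, -1],
  [0, 0, 0, 0.04, 0.002, 0, -1],
  [0, 0, 0, 0.04, 0.002, 0, -1],
  [0, 0, 0, 0.04, 0.002, 0, -1],
  [0, 0, 0, 0.04, 0.002, 0, -1],
  [0, 0, 0, 0.04, 0.002, 0, -1],
])

```text
clock: 11.0
tcp_pos: [0.4994, 0.0416, 0.3244]
orientation: [2.221, 2.22, 0.001]
contact_force: [1.4, -0.2, -0.4]
grip_width: 0.0122
gripper_force: 0.0
```

Emit:
apply_moves([
  [0, 0, 0, 0.04, 0.002, 0, -1],
  [0, 0, 0, 0.04, 0.002, 0, -1],
  [0, 0, 0, 0.04, 0.002, 0, -1],
  [0, 0, 0, 0.04, 0.002, 0, -1],
  [0, 0, 0, 0.04, 0.002, 0, -1],
  [0, 0, 0, 0.04, 0.002, 0, -1],
  [0, 0, 0, 0.04, 0.002, 0, -1],
  [0, 0, 0, 0.04, 0.002, 0, -1],
])

```text
clock: 11.67
tcp_pos: [0.5157, 0.3615, 0.3242]
orientation: [2.222, 2.22, 0.001]
contact_force: [-0.4, 0.3, 0.2]
grip_width: 0.0002
gripper_force: 0.0
```

Emit:
apply_moves([
  [0, 0, 0, 0.04, 0.002, 0, -1],
  [0, 0, 0, 0.03, 0.002, 0, -1],
  [0, 0, 0.55, 0, 0, 0, -1],
  [0, 0, 0.55, 0, 0, 0, -1],
  [0, 0, 0.55, 0, 0, 0, -1],
  [0, 0, 0, 0, 0, 0, -1],
  [0, 0, 0, 0, 0, 0, -1],
  [0, 0, 0, 0, 0, 0, -1],
])

```text
clock: 12.33
tcp_pos: [0.52, 0.4297, 0.3238]
orientation: [2.403, 2.023, 0.0]
contact_force: [-0.1, 0.3, -0.9]
grip_width: -0.0001
gripper_force: 0.0
```

Run:
```python
from h import *
np.set_printoptions(precision=4,suppress=True)
o=telemetry.get_obs(); print(o['clock'],o['tcp_pos'],R.from_rotvec(o['orientation']).as_matrix(),o['joints'])
im=grab_frame('wrist')
for p in [[.444,.412,.232],[.584,.387,.232]]:
    u=proj('wrist',p); print(u); cv2.circle(im,(int(u[0]),int(u[1])),4,(0,0,255),1)
cv2.imwrite('pics/w3.png',im)
for n in ['scene','side']:
    grab_frame(n)
    for t,z in [('trivet',.014),('lid',.028)]:
        for x in silhouettes(t,n)[:1]:
            c=max(cv2.findContours(x['mask'].astype(np.uint8),0,1)[0],key=len)[:,0]
            print(n,t,x['p'],cv2.minEnclosingCircle(np.array([atz(n,u,v,z)[:2] for u,v in c],np.float32)))
```

```text
12.3333 [0.52   0.4297 0.3238] [[ 0.1706  0.9853  0.0003]
 [ 0.9853 -0.1706  0.    ]
 [ 0.0001  0.0003 -1.    ]] [-0.649   0.423  -0.1931  1.4297  0.0822  1.2965 -1.0192]
(np.float64(206.6289688287755), np.float64(290.4859563047224))
(np.float64(435.90321773427047), np.float64(291.470949532607))
scene lid 0.87 ((0.4926818907260895, -0.20194488763809204), 0.11583644896745682)
side lid 0.66 ((0.48767924308776855, -0.1974235326051712), 0.11711155623197556)
```

View pics/w3.png

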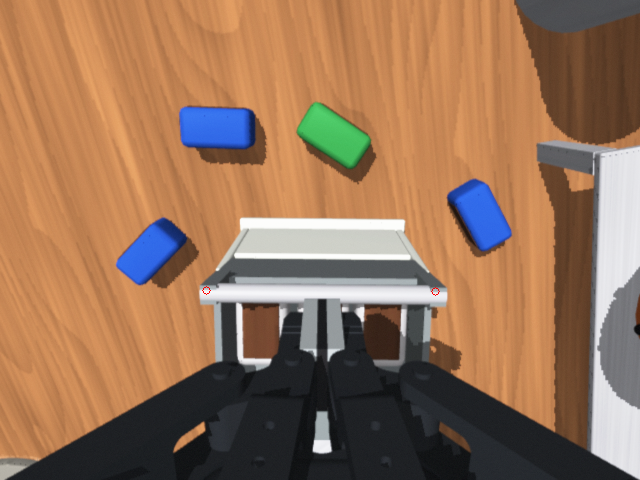

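The wrist view shows the bar level at row ~294 (columns 200–445), right in front of the shut fingers and square to them; the lid lies centred on the trivet to within 5 mm. Next I'll drop behind the bar, with the pull path computed for tipping.

Emit:
apply_moves([
  [0, 0, 0, 0, 0, 0.03, -1],
  [0, 0, 0, 0, 0, 0.03, -1],
  [0, 0, 0, 0, 0, 0.03, -1],
  [0, 0, 0, 0, 0, 0.015, -1],
  [0, 0, 0, 0, 0, 0, -1],
  [0, 0, 0, 0, 0, 0, -1],
  [0, 0, 0, 0, 0, 0, -1],
  [0, 0, 0, 0, 0, 0, -1],
])

```text
clock: 13.35
tcp_pos: [0.5209, 0.4309, 0.2205]
orientation: [-2.405, -2.021, -0.005]
contact_force: [0.5, -1.3, -0.2]
grip_width: -0.0
gripper_force: 0.0
```

```bash
cat > plan.py <<'E'
from h import *
o=telemetry.get_obs(); p=np.array(o['tcp_pos']); M=R.from_rotvec(o['orientation']).as_matrix()
print(o['clock'],p,o['contact_force'],o['joints'])
ax=np.array([.1725,.985]); bar=np.array([.514,.3975])
a,u=(p[:2]-bar)@ax+.162, p[2]-.115   # tcp in hinge plane (back, up)
print('behind bar',a-.162)
TH,PH,N=1.03,.6,32
def tcp(t):
    f=PH*t/TH; return .2*np.array([np.cos(.626+t),np.sin(.626+t)])+.017*np.array([np.cos(f),np.sin(f)])+.013*np.array([np.sin(f),-np.cos(f)])
cur=np.array([a,u]); f=0
for i in range(N+1):
    t=TH*i/N; d=tcp(t)-cur
    X=np.array([np.cos(f),np.sin(f)]);Z=np.array([np.sin(f),-np.cos(f)])
    s=np.round([d@X,d@Z],3); k=round(np.degrees(PH*t/TH-f)/6,2)
    cur=cur+s[0]*X+s[1]*Z; f+=np.radians(6*k); print(i,'ry',k,'x',s[0],'z',s[1])
E
python3 plan.py
```

```text
13.35 [0.52088357 0.43087032 0.22045432] [ 0.47220959 -1.25321774 -0.16121445] [-0.64840745  0.49470815 -0.19249341  1.55499728  0.1023951   1.09834187
 -1.03759428]
behind bar 0.03405717835862812
0 ry 0.0 x -0.017 z 0.001
1 ry 0.18 x -0.004 z -0.005
2 ry 0.18 x -0.003 z -0.006
3 ry 0.18 x -0.004 z -0.005
4 ry 0.18 x -0.004 z -0.005
5 ry 0.18 x -0.004 z -0.006
6 ry 0.17 x -0.004 z -0.005
7 ry 0.18 x -0.004 z -0.005
8 ry 0.18 x -0.004 z -0.005
9 ry 0.18 x -0.004 z -0.005
10 ry 0.18 x -0.004 z -0.005
11 ry 0.18 x -0.004 z -0.005
12 ry 0.18 x -0.005 z -0.005
13 ry 0.18 x -0.004 z -0.005
14 ry 0.18 x -0.005 z -0.004
15 ry 0.18 x -0.004 z -0.005
16 ry 0.17 x -0.005 z -0.005
17 ry 0.18 x -0.004 z -0.004
18 ry 0.18 x -0.005 z -0.005
19 ry 0.18 x -0.005 z -0.004
20 ry 0.18 x -0.005 z -0.004
21 ry 0.18 x -0.004 z -0.005
22 ry 0.18 x -0.005 z -0.004
23 ry 0.18 x -0.005 z -0.004
24 ry 0.18 x -0.005 z -0.004
25 ry 0.18 x -0.005 z -0.004
26 ry 0.18 x -0.005 z -0.004
27 ry 0.17 x -0.006 z -0.004
28 ry 0.18 x -0.005 z -0.003
29 ry 0.18 x -0.005 z -0.004
30 ry 0.18 x -0.005 z -0.004
31 ry 0.18 x -0.006 z -0.003
32 ry 0.18 x -0.005 z -0.004
```

Emit:
apply_moves([
  [0, 0, 0, -0.008, 0, 0.001, -1],
  [0, 0, 0, -0.009, 0, 0, -1],
  [0, 0.18, 0, -0.004, 0, -0.005, -1],
  [0, 0.18, 0, -0.003, 0, -0.006, -1],
  [0, 0.18, 0, -0.004, 0, -0.005, -1],
  [0, 0.18, 0, -0.004, 0, -0.005, -1],
  [0, 0.18, 0, -0.004, 0, -0.006, -1],
  [0, 0.18, 0, -0.004, 0, -0.005, -1],
])

```text
clock: 14.02
tcp_pos: [0.5129, 0.3908, 0.2504]
orientation: [-2.344, -1.972, -0.142]
contact_force: [0.8, 6.5, 1.2]
grip_width: -0.0001
gripper_force: 3.1
```

```bash
cat > st.py <<'E'
from h import *
np.set_printoptions(precision=3,suppress=True)
o=telemetry.get_obs(); p=o['tcp_pos']; M=R.from_rotvec(o['orientation']).as_matrix()
ax=np.array([.1725,.985]); bar=np.array([.514,.3975])
f=np.arctan2(M[:2,2]@ax,-M[2,2]); b=np.array([(np.array(p[:2])-bar)@ax+.162,p[2]-.115])-.017*np.array([np.cos(f),np.sin(f)])-.013*np.array([np.sin(f),-np.cos(f)])
print(o['clock'],'pitch',f,'theta',np.arctan2(b[1],b[0])-.626,'rad',np.hypot(*b),'F',np.array(o['contact_force']),'q',np.array(o['joints']))
E
python3 st.py
```

```text
14.0167 pitch 0.11911877919518642 theta 0.19283745108489747 rad 0.20025535667810443 F [0.754 6.522 1.243] q [-0.538  0.378 -0.225  1.671  0.014  1.006 -0.923]
```

Emit:
apply_moves([
  [0, 0.18, 0, -0.004, 0, -0.005, -1],
  [0, 0.18, 0, -0.004, 0, -0.005, -1],
  [0, 0.18, 0, -0.004, 0, -0.005, -1],
  [0, 0.18, 0, -0.004, 0, -0.005, -1],
  [0, 0.18, 0, -0.004, 0, -0.005, -1],
  [0, 0.18, 0, -0.005, 0, -0.005, -1],
  [0, 0.18, 0, -0.004, 0, -0.005, -1],
  [0, 0.18, 0, -0.005, 0, -0.004, -1],
])

```text
clock: 14.68
tcp_pos: [0.5057, 0.3514, 0.2831]
orientation: [-2.26, -1.902, -0.309]
contact_force: [-2.4, 7.0, 5.7]
grip_width: 0.0004
gripper_force: 4.0
```

Emit:
apply_moves([
  [0, 0.18, 0, -0.004, 0, -0.005, -1],
  [0, 0.17, 0, -0.005, 0, -0.005, -1],
  [0, 0.18, 0, -0.004, 0, -0.004, -1],
  [0, 0.18, 0, -0.005, 0, -0.005, -1],
  [0, 0.18, 0, -0.005, 0, -0.004, -1],
  [0, 0.18, 0, -0.005, 0, -0.004, -1],
  [0, 0.18, 0, -0.004, 0, -0.005, -1],
  [0, 0.18, 0, -0.005, 0, -0.004, -1],
])

```text
clock: 15.35
tcp_pos: [0.4979, 0.3038, 0.3043]
orientation: [-2.173, -1.827, -0.462]
contact_force: [-0.3, 2.9, 3.1]
grip_width: -0.0003
gripper_force: 1.9
```

```bash
python3 st.py
```

```text
15.35 pitch 0.41684396084127573 theta 0.7117191242597495 rad 0.19974496987259888 F [-0.35   2.853  3.127] q [-0.225  0.169 -0.28   1.884 -0.367  0.862 -0.46 ]
```

Emit:
apply_moves([
  [0, 0.18, 0, -0.005, 0, -0.004, -1],
  [0, 0.18, 0, -0.005, 0, -0.004, -1],
  [0, 0.18, 0, -0.005, 0, -0.004, -1],
  [0, 0.18, 0, -0.005, 0, -0.004, -1],
  [0, 0.17, 0, -0.006, 0, -0.004, -1],
  [0, 0.18, 0, -0.005, 0, -0.003, -1],
  [0, 0.18, 0, -0.005, 0, -0.004, -1],
  [0, 0.18, 0, -0.005, 0, -0.004, -1],
])

```text
clock: 16.02
tcp_pos: [0.4889, 0.2526, 0.3116]
orientation: [-2.08, -1.747, -0.604]
contact_force: [0.3, 0.6, -0.4]
grip_width: 0.0001
gripper_force: 0.2
```

```bash
cat > look.py <<'E'
import sys
from h import *
a=grab_frame('side')[160:400,210:430]; s=grab_frame('scene')[120:340,260:500]
cv2.imwrite(sys.argv[1],np.hstack([cv2.resize(a,(367,400),interpolation=3),cv2.resize(s,(433,400),interpolation=3)]))
E
python3 st.py; python3 look.py pics/c4.png
```

```text
16.0167 pitch 0.5642446611149393 theta 0.9769123349133656 rad 0.19855480965818867 F [ 0.311  0.63  -0.429] q [-0.063  0.113 -0.264  1.986 -0.626  0.861 -0.122]
```

View pics/c4.png

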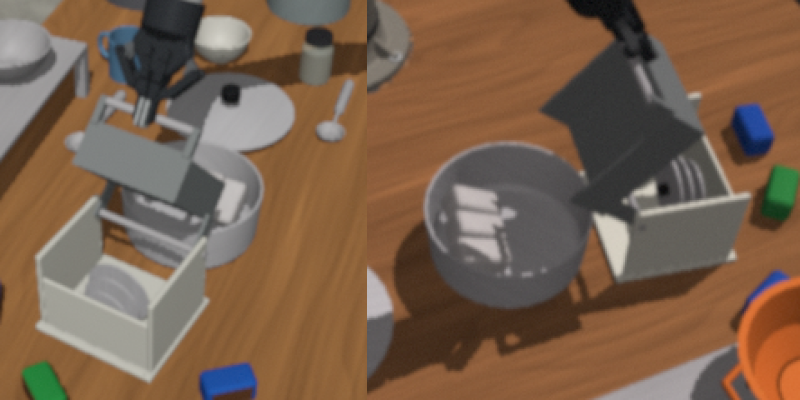

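All three pieces lie in the pot (scene crop about (470,200), (480,222), (485,248)), the pot has not moved visibly, and the bin is tipped to about 0.98. Now I'll lower it along the same path.

Emit:
apply_moves([
  [0, -0.18, 0, 0.005, 0, 0.004, -1],
  [0, -0.18, 0, 0.005, 0, 0.004, -1],
  [0, -0.18, 0, 0.005, 0, 0.004, -1],
  [0, -0.18, 0, 0.006, 0, 0.004, -1],
  [0, -0.18, 0, 0.005, 0, 0.004, -1],
  [0, -0.18, 0, 0.005, 0, 0.004, -1],
  [0, -0.18, 0, 0.005, 0, 0.004, -1],
  [0, -0.18, 0, 0.005, 0, 0.004, -1],
])

```text
clock: 16.78
tcp_pos: [0.498, 0.3046, 0.3028]
orientation: [-2.176, -1.829, -0.455]
contact_force: [-0.3, -0.1, 0.4]
grip_width: -0.0004
gripper_force: 0.0
```

Emit:
apply_moves([
  [0, -0.18, 0, 0.005, 0, 0.004, -1],
  [0, -0.18, 0, 0.004, 0, 0.005, -1],
  [0, -0.18, 0, 0.005, 0, 0.004, -1],
  [0, -0.18, 0, 0.005, 0, 0.004, -1],
  [0, -0.18, 0, 0.005, 0, 0.005, -1],
  [0, -0.18, 0, 0.004, 0, 0.004, -1],
  [0, -0.18, 0, 0.005, 0, 0.005, -1],
  [0, -0.18, 0, 0.004, 0, 0.005, -1],
])

```text
clock: 17.45
tcp_pos: [0.5061, 0.3509, 0.2816]
orientation: [-2.266, -1.905, -0.298]
contact_force: [0.1, -0.7, -0.2]
grip_width: -0.0002
gripper_force: 0.0
```

```bash
python3 st.py
```

```text
17.45 pitch 0.2608254095157171 theta 0.44697496762686006 rad 0.1988690876818799 F [ 0.085 -0.741 -0.197] q [-0.389  0.267 -0.268  1.775 -0.135  0.922 -0.743]
```

Emit:
apply_moves([
  [0, -0.18, 0, 0.005, 0, 0.004, -1],
  [0, -0.18, 0, 0.004, 0, 0.005, -1],
  [0, -0.18, 0, 0.005, 0, 0.005, -1],
  [0, -0.18, 0, 0.004, 0, 0.005, -1],
  [0, -0.18, 0, 0.004, 0, 0.005, -1],
  [0, -0.18, 0, 0.004, 0, 0.005, -1],
  [0, -0.18, 0, 0.004, 0, 0.005, -1],
  [0, -0.18, 0, 0.004, 0, 0.005, -1],
])

```text
clock: 18.12
tcp_pos: [0.5133, 0.3911, 0.2493]
orientation: [-2.349, -1.975, -0.129]
contact_force: [0.4, -0.7, -0.4]
grip_width: 0.0001
gripper_force: 0.0
```

Emit:
apply_moves([
  [0, -0.18, 0, 0.008, 0, 0.003, -1],
  [0, -0.18, 0, 0.01, 0, 0.002, -1],
  [0, -0.18, 0, 0.01, 0, 0, -1],
  [0, -0.18, 0, 0.01, 0, 0, -1],
  [0, -0.18, 0, 0.01, 0, 0, -1],
  [0, -0.18, 0, 0, 0, 0, -1],
  [0, 0, 0, 0, 0, 0, -1],
  [0, 0, 0, 0, 0, 0, -1],
])

```text
clock: 18.78
tcp_pos: [0.5214, 0.4383, 0.2478]
orientation: [2.403, 2.021, -0.004]
contact_force: [-0.3, 0.3, -0.0]
grip_width: 0.0
gripper_force: 0.0
```

```bash
python3 st.py;python3 look.py pics/c5.png
```

```text
18.7833 pitch -0.0028634816480413846 theta 0.037572032210223094 rad 0.23674384184826774 F [-0.345  0.275 -0.049] q [-0.649  0.485 -0.205  1.506  0.105  1.163 -1.046]
```

View pics/c5.png

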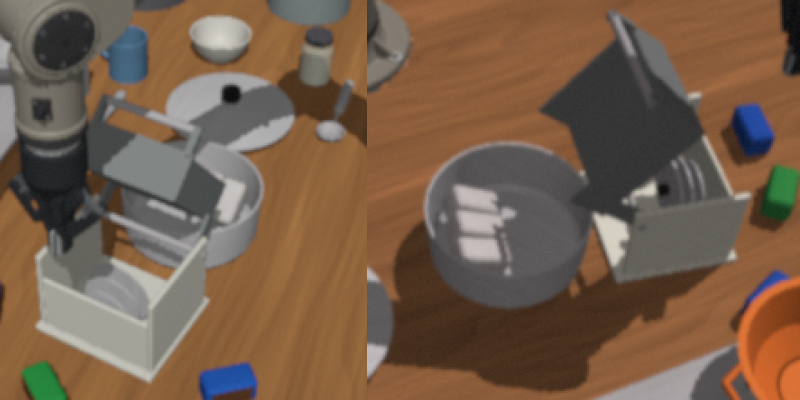

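The bin hasn't come down: it still stands near its tipped angle. I'll move clear, behind it and up, and see whether it settles by itself.

Emit:
apply_moves([
  [0, 0, 0, 0.02, 0, -0.02, -1],
  [0, 0, 0, 0.02, 0, -0.03, -1],
  [0, 0, 0, 0, 0, -0.04, -1],
  [0, 0, 0, 0, 0, -0.04, -1],
  [0, 0, 0, 0, 0, -0.03, -1],
  [0, 0, 0, 0, 0, 0, -1],
  [0, 0, 0, 0, 0, 0, -1],
  [0, 0, 0, 0, 0, 0, -1],
])

```text
clock: 19.55
tcp_pos: [0.5285, 0.4771, 0.4074]
orientation: [2.404, 2.019, -0.004]
contact_force: [-0.0, 0.1, 0.0]
grip_width: -0.0003
gripper_force: 0.0
```

Run:
```python
from h import *
import time
old=cv2.imread('pics/c5.png')
a=grab_frame('side')[160:400,210:430]; s=grab_frame('scene')[120:340,260:500]
im=np.hstack([cv2.resize(a,(367,400),interpolation=3),cv2.resize(s,(433,400),interpolation=3)]); cv2.imwrite('pics/c6.png',im)
print(telemetry.get_obs()['clock'],telemetry.get_obs()['tcp_pos'])
for n,f in [('c4','pics/c4.png'),('c5','pics/c5.png')]:
    d=cv2.absdiff(im,cv2.imread(f)).max(2); print(n,(d[0:210,530:720]>40).mean(), (d[90:210,80:230]>40).mean())
def theta(img): pass
# predicted bar midpoint vs theta
ax=np.array([.1725,.985]); h=np.array([.514,.3975])-.162*ax
for t in [0,.6,.8,.9,1.,1.1]:
    b=.2*np.array([np.cos(.626+t),np.sin(.626+t)]); P=np.append(h+b[0]*ax,b[1]+.115)
    perp=np.array([.985,-.1725,0])*.07
    print(t,[((u-260)*433/240+367,(v-120)*400/220) for u,v in [proj('scene',P-perp),proj('scene',P+perp)]],[((u-210)*367/220,(v-160)*400/240) for u,v in [proj('side',P-perp),proj('side',P+perp)]])
```

```text
19.65 [0.52819088 0.47707506 0.40609775]
c4 0.07929824561403509 0.2373888888888889
c5 0.01799498746867168 0.1847777777777778
0 [(np.float64(734.1156076247246), np.float64(46.71436037179464)), (np.float64(779.0183447992231), np.float64(126.79370995219539))] [(np.float64(127.79264400803932), np.float64(260.1229567833724)), (np.float64(33.194742339446144), np.float64(220.4308338842997))]
0.6 [(np.float64(673.0010581455301), np.float64(13.703929823961582)), (np.float64(716.1558364889715), np.float64(96.45961907462518))] [(np.float64(166.8071922761828), np.float64(172.09250399275723)), (np.float64(72.2533826125503), np.float64(136.65802519107268))]
0.8 [(np.float64(643.3858120599459), np.float64(12.015472318891666)), (np.float64(684.7964196744174), np.float64(95.6809489720876))] [(np.float64(182.05304691901276), np.float64(149.0363170864675)), (np.float64(88.39781908415475), np.float64(115.08813895044658))]
0.9 [(np.float64(627.5637266550493), np.float64(13.176850920254372)), (np.float64(667.9215676256246), np.float64(97.28388634073151))] [(np.float64(189.62368172368014), np.float64(139.38872553431574)), (np.float64(96.5608200445276), np.float64(106.14569363696205))]
1.0 [(np.float64(611.3473724725293), np.float64(15.682405824571891)), (np.float64(650.5551032251799), np.float64(100.21484966235593))] [(np.float64(197.02930856262174), np.float64(131.11995216767497)), (np.float64(104.64208153016305), np.float64(98.54572645455183))]
1.1 [(np.float64(594.9632676276727), np.float64(19.50691095426981)), (np.float64(632.9444165261549), np.float64(104.44230648187597))] [(np.float64(204.18189010926775), np.float64(124.29016654966706)), (np.float64(112.54311112352123), np.float64(92.34203263696102))]
```

Emit:
apply_moves([
  [0, 0, 0, -0.03, 0, 0, -1],
  [0, 0, 0, -0.038, 0, 0, -1],
  [0, 0, 0, -0.038, 0, 0, -1],
  [0, 0, 0, -0.038, 0, 0, -1],
  [0, 0, 0, -0.038, 0, 0, -1],
  [0, 0, 0, -0.038, 0, 0, -1],
  [0, 0, 0, -0.038, 0, 0, -1],
  [0, 0, 0, -0.033, 0, 0, -1],
])

```text
clock: 20.32
tcp_pos: [0.4773, 0.1882, 0.4073]
orientation: [2.406, 2.019, -0.007]
contact_force: [0.6, -0.0, -0.6]
grip_width: 0.0
gripper_force: 0.0
```

```bash
cat > th.py <<'E'
from h import *
# bar edge angle from side & scene: score projected bar line brightness (steel bar) over theta
ax=np.array([.1725,.985]); h=np.array([.514,.3975])-.162*ax
def prof(n,g):
    out=[]
    for t in np.arange(0,1.11,.05):
        b=.2*np.array([np.cos(.626+t),np.sin(.626+t)]); P=np.append(h+b[0]*ax,b[1]+.115)
        v=[g[int(round(q[1])),int(round(q[0]))] for s in np.linspace(-.06,.06,25) for q in [proj(n,P+s*np.array([.985,-.1725,0]))]]
        out.append(int(np.median(v)))
    return out
for n in ['scene','side']: print(n,prof(n,grab_frame(n).min(2)))
o=telemetry.get_obs(); print(o['clock'],o['tcp_pos'],o['contact_force'],np.round(o['joints'],2))
E
python3 th.py; python3 look.py pics/c7.png
```

```text
scene [58, 58, 58, 57, 59, 58, 59, 58, 58, 59, 59, 59, 58, 58, 58, 58, 102, 109, 107, 64, 126, 53, 53]
side [107, 64, 59, 58, 121, 59, 59, 59, 60, 117, 127, 127, 127, 127, 126, 127, 97, 57, 55, 93, 164, 142, 83]
20.4167 [0.47821638 0.1845574  0.40804546] [ 0.47015342 -0.43787139  0.34114051] [-0.38  0.09 -0.12  1.67  0.02  1.38 -0.69]
```

View pics/c7.png

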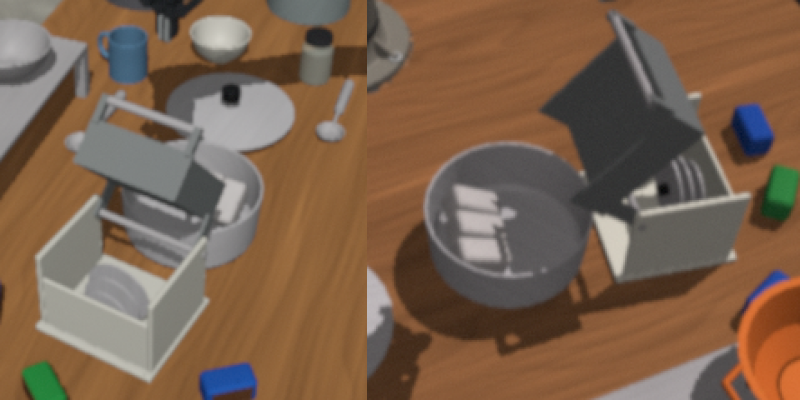

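The bin stays at about 1.0 rad by itself, so I'll push its bar gently back from the pot side.

Emit:
apply_moves([
  [0, 0, 0, 0, 0, 0.035, -1],
  [0, 0, 0, 0, 0, 0.035, -1],
  [0, 0, 0, 0, 0, 0.035, -1],
  [0, 0, 0, 0.01, 0, 0, -1],
  [0, 0, 0, 0.01, 0, 0, -1],
  [0, 0, 0, 0.008, 0, 0, -1],
  [0, 0, 0, 0.005, 0, 0, -1],
  [0, 0, 0, 0.005, 0, 0, -1],
])

```text
clock: 21.18
tcp_pos: [0.4859, 0.2309, 0.3057]
orientation: [2.402, 2.022, 0.003]
contact_force: [-0.1, -0.3, 0.3]
grip_width: 0.0
gripper_force: 0.0
```

```bash
python3 th.py
```

```text
scene [59, 60, 58, 58, 60, 60, 59, 60, 59, 60, 60, 60, 60, 59, 59, 103, 106, 80, 110, 32, 55, 55, 55]
side [107, 65, 60, 58, 118, 60, 58, 79, 125, 126, 125, 125, 125, 125, 104, 58, 58, 101, 168, 94, 84, 94, 93]
21.2833 [0.48551329 0.23044327 0.3050437 ] [ 0.1352383  -0.20033848 -0.2629969 ] [-0.43  0.19 -0.15  1.79  0.03  1.16 -0.76]
```

Emit:
apply_moves([
  [0, 0, 0, 0.01, 0, 0.001, -1],
  [0, 0, 0, 0.01, 0, 0.001, -1],
  [0, 0, 0, 0.01, 0, 0.002, -1],
  [0, 0, 0, 0.01, 0, 0.002, -1],
  [0, 0, 0, 0.01, 0, 0.003, -1],
  [0, 0, 0, 0.01, 0, 0.003, -1],
  [0, 0, 0, 0.009, 0, 0.004, -1],
  [0, 0, 0, 0.009, 0, 0.004, -1],
])

```text
clock: 21.95
tcp_pos: [0.4983, 0.3065, 0.2828]
orientation: [2.404, 2.021, -0.003]
contact_force: [-0.2, -0.5, 0.4]
grip_width: -0.0003
gripper_force: 0.0
```

Emit:
apply_moves([
  [0, 0, 0, 0.009, 0, 0.004, -1],
  [0, 0, 0, 0.009, 0, 0.005, -1],
  [0, 0, 0, 0.008, 0, 0.005, -1],
  [0, 0, 0, 0.008, 0, 0.006, -1],
  [0, 0, 0, 0.008, 0, 0.006, -1],
  [0, 0, 0, 0.007, 0, 0.006, -1],
  [0, 0, 0, 0.007, 0, 0.007, -1],
  [0, 0, 0, 0.007, 0, 0.007, -1],
])

```text
clock: 22.62
tcp_pos: [0.5092, 0.368, 0.2366]
orientation: [2.404, 2.02, -0.003]
contact_force: [-0.6, 0.7, -0.2]
grip_width: -0.0001
gripper_force: 0.0
```

```bash
python3 th.py
```

```text
scene [110, 94, 69, 21, 26, 42, 55, 58, 58, 58, 57, 57, 58, 58, 58, 58, 58, 59, 57, 58, 58, 58, 59]
side [167, 88, 75, 64, 60, 40, 37, 35, 35, 33, 41, 39, 36, 39, 55, 59, 58, 58, 59, 61, 62, 63, 85]
22.7167 [0.50822568 0.36828779 0.23552234] [-0.1376399   0.04358629 -0.62180322] [-0.59  0.41 -0.19  1.66  0.08  1.09 -0.97]
```

The bar profile is brightest at θ=0, so the bin is back. Retreating, then a final check.

Emit:
apply_moves([
  [0, 0, 0, -0.01, 0, 0, -1],
  [0, 0, 0, 0, 0, -0.03, -1],
  [0, 0, 0, 0, 0, -0.04, -1],
  [0, 0, 0, 0, 0, -0.04, -1],
  [0, 0, 0, 0, 0.03, -0.02, -1],
  [0, 0, 0, 0, 0.04, 0, -1],
  [0, 0, 0, 0, 0.04, 0, -1],
  [0, 0, 0, 0, 0.04, 0, -1],
])

```text
clock: 23.38
tcp_pos: [0.6569, 0.3301, 0.3694]
orientation: [2.403, 2.019, 0.001]
contact_force: [0.6, -0.4, 0.7]
grip_width: -0.0002
gripper_force: 0.0
```

Emit:
apply_moves([
  [0, 0, 0, 0, 0.03, 0, -1],
  [0, 0, 0, 0, 0.02, 0, -1],
  [0, 0, 0, 0, 0, 0, -1],
  [0, 0, 0, 0, 0, 0, -1],
  [0, 0, 0, 0, 0, 0, -1],
  [0, 0, 0, 0, 0, 0, -1],
  [0, 0, 0, 0, 0, 0, -1],
  [0, 0, 0, 0, 0, 0, -1],
])

```text
clock: 24.05
tcp_pos: [0.7036, 0.324, 0.3682]
orientation: [2.403, 2.022, -0.001]
contact_force: [-0.1, -0.2, 0.3]
grip_width: 0.0003
gripper_force: 0.0
```

```bash
python3 th.py
python3 - <<'E'
from h import *
s=grab_frame('scene')
i=cv2.imread('pics/scene0.png'); 
# bin comparison with the initial picture
d=cv2.absdiff(s,i).max(2)[145:190,462:496]; print('bar region diff vs start',(d>40).mean())
a=grab_frame('side')[160:400,210:430]; d=cv2.absdiff(a,cv2.imread('pics/side0.png')[160:400,210:430]).max(2); print('side bar',(d[120:165,15:90]>40).mean())
c=s[120:390,230:500]; cv2.imwrite('pics/c8.png',np.hstack([cv2.resize(a,(367,400),interpolation=3),cv2.resize(c,(400,400),interpolation=3)]))
grab_frame('scene')
x=silhouettes('piece0','scene'); print([(round(q['p'],2),np.round(q['extent']).tolist(),atz('scene',*q['extent'][:2],.03).round(3)) for q in x[:8]])
E
```

```text
scene [117, 106, 86, 68, 61, 58, 60, 60, 60, 58, 58, 59, 58, 59, 59, 59, 58, 58, 58, 60, 59, 58, 58]
side [169, 122, 123, 123, 123, 123, 115, 109, 106, 74, 74, 120, 114, 93, 63, 62, 62, 61, 61, 62, 62, 66, 82]
24.15 [0.7039479  0.3237842  0.36787439] [-0.04933928 -0.00949159  0.2592464 ] [-0.45  0.59 -0.11  1.06  0.07  1.49 -0.72]
bar region diff vs start 0.00718954248366013
side bar 0.12533333333333332
[(0.84, [327.0, 262.0, 32.0, 21.0], array([0.493, 0.052, 0.03 ])), (0.82, [488.0, 226.0, 22.0, 34.0], array([0.548, 0.469, 0.03 ])), (0.79, [319.0, 231.0, 33.0, 19.0], array([0.401, 0.071, 0.03 ])), (0.63, [479.0, 185.0, 10.0, 16.0], array([0.419, 0.526, 0.03 ])), (0.59, [321.0, 243.0, 32.0, 20.0], array([0.437, 0.061, 0.03 ])), (0.57, [479.0, 281.0, 23.0, 27.0], array([0.68 , 0.357, 0.03 ]))]
```

View pics/c8.png

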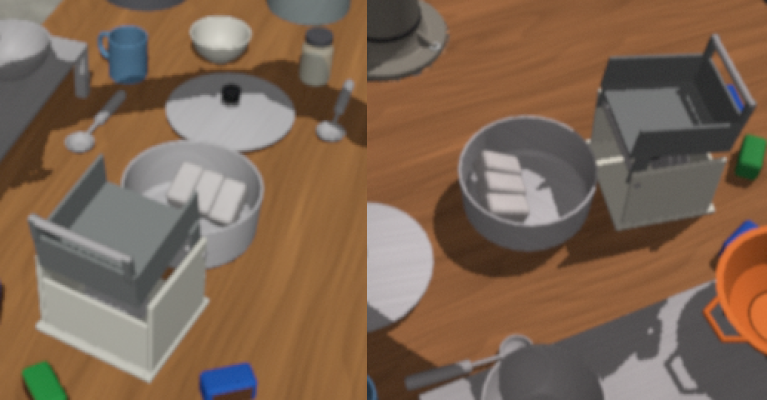

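The bin is at rest, the three pieces lie in the pot, and the lid is flat on the trivet. The bystanders are where they were.

```bash
python3 -c "
from h import *
print(order.hand_in())"
```

```text
the job is handed in; nothing more can be done
None
```

The job is handed in: the lid lies flat on the trivet, all three cassava pieces are in the pot, and the bin is back at rest (it stuck tipped at about 1.0 rad, so I pushed its bar back down).

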